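# Tamp the proud wedge segments level in a sprung tray

## Task

The two dark wedge segments are standing proud in the spring-packed wooden tray. Take the little hand tamper and with its flat face, not with the fingers, press them home one after the other until each sits solid on the tray floor, level with the pale ones, leaning on each for about half a second at 18 N or so once it is down; never push harder than 30 N or the wood bruises. Then stand the tamper upright on the mat or the bench and let go, without disturbing the other things lying about.

Things in the scene. Friction and masses are not known exactly. Their poses are not given: they have to be found in the camera images.
- tray: Open wooden tray fixed on a plinth 1 to 15 mm high (differs each time); long axis = its y. Outside 58.5 x 218 x 35 mm, walls and floor 6 mm, channel 46.5 mm wide. Origin at the centre of its underside, z up. Five loose segments in a row along y: pale, dark, pale, dark, pale, each 32 mm high: a seated one has its underside 6 mm and its top 38 mm above the origin, 3 mm above the rim.
- follower (a joint): Aluminium spring plate at the +y end of the tray that squeezes the row towards -y with 3.5 to 5 N. Value in m: 0 = farthest out, grows as the row pushes it back; about 0.010 when both dark segments are home, 0.0135 is its stop. It needs no handling.
- seg_key_a: Dark keystone segment, 44 mm in tray x; in tray y 34 mm at the underside, 44 mm at the top; 32 mm high, 60 g. Origin at the centre of its underside, z up. Starts wedged 6 to 12 mm proud between its neighbours' tapered faces. Moving it down spreads the row against the spring, takes 4 to 11 N, and it stays where left. Home: origin 6 mm above the tray origin; resistance then climbs steeply.
- seg_key_b: Dark keystone segment, 44 mm in tray x; in tray y 34 mm at the underside, 44 mm at the top; 32 mm high, 60 g. Origin at the centre of its underside, z up. Starts wedged 6 to 12 mm proud between its neighbours' tapered faces. Moving it down spreads the row against the spring, takes 4 to 11 N, and it stays where left. Home: origin 6 mm above the tray origin; resistance then climbs steeply.
- seg_first: Pale wood segment, 44 mm in tray x, 42 to 44 mm wide at the underside and 34 to 37 mm at the top in tray y, 32 mm high, 60 g. At the -y end of the row. Origin near the centre of its underside; z up. It already stands on the tray floor and must stay there.
- seg_mid: Pale wood segment, 44 mm in tray x, 42 to 44 mm wide at the underside and 34 to 37 mm at the top in tray y, 32 mm high, 60 g. Middle of the row. Origin near the centre of its underside; z up. It already stands on the tray floor and must stay there.
- seg_last: Pale wood segment, 44 mm in tray x, 42 to 44 mm wide at the underside and 34 to 37 mm at the top in tray y, 32 mm high, 60 g. At the +y end of the row, against the spring plate. Origin near the centre of its underside; z up. It already stands on the tray floor and must stay there.
- tamper: Hand tamper on its flat face on the black rubber mat (top 4 mm above the bench) covering the near left of the bench. Square aluminium foot 36 x 36 x 14 mm, upright square wooden handle 26 x 26 mm parallel to it; 92 mm high in all, 0.2 to 0.33 kg. Origin at the centre of the flat underside, z up along the handle. Grip the upper part of the handle from above.
- spray_bottle: Clear spray bottle, 38 mm diameter, 120 mm high, standing; origin at the centre of its underside. Leave alone.
- flange_disc: Black moulded disc with a hub, 57 mm diameter, 20 mm high; origin at the centre of its underside. Leave alone.
- thumb_nut: Black thumb nut, 20 mm diameter, 9 mm high; origin at the centre of its underside. Leave alone.
Not all that is in view belongs to the job. Of the things that look like the tamper, the smaller one is meant.

How it is judged:
By the outcome, as a careful person would: the job done as asked, in the order asked, and still so for the second after the job is handed in, with the robot touching nothing.
It also fails if it takes over 67 s, if anything falls off the work surface, if the arm or the gripper's body presses on something with over 40 N, if the wrist force passes 120 N, or if a joint passes its speed limit or range.

## Robot

A 6-joint arm with a two-finger parallel gripper is mounted at the origin on a cart in front of the work surface, level with it; the furniture and walls round the work are solid. World frame = base frame: x ahead of the robot, y to its left, z up, the work surface at z = 0. Lengths are in m, angles in rad, forces in N, time in s.
With the tool pointing down it reaches from about 0.35 to 1 m from the base axis. Payload 7.1 kg.
Tool frame: the origin (TCP) lies at the very end of the fingers, on their centre line; the grasp point (between the pads) lies 19 mm behind it; z points along the fingers, y is the line along which they close (so a half turn about z gives the same grasp; the last joint's range is limited). The gripper opens to 85 mm and grips with 20 to 120 N. Pads are 22 mm wide; open, the fingers measure 114 mm over their backs; the gripper's body (76 mm by 85 mm) begins 54 mm behind the grasp point. The pads swing forward as they close: fully open they stand 13 mm farther back than shut.
Start: joints at [1.194, 0.423, 1.63, -0, 1.089, -0.019], TCP at [0.219, 0.585, 0.196] pointing down, gripper open.
Joint ranges: [-3, 3], [-0.9, 2.11], [0.09, 2.58], [-1.31, 4.45], [0.11, 2.69], [-2.54, 2.54]. Speed limits (rad/s): [2.39, 2.39, 3.01, 3.14, 3.14, 3.14].

## Interface

Orientations are given as [roll, pitch, yaw] about the fixed x, y, z axes, in that order (R = Rz(yaw) Ry(pitch) Rx(roll)).
In Python, from rig import monitor, eyes, ticket gives the robot as it stands.
- The arm moves only by the shell command python3 -m inch 'ROWS'. ROWS is JSON, a list that holds one entry, the list of rows, each a list of 7 numbers: the shift along the tool's x, y, z in mm, then the turn, a rotation vector about the tool's x, y, z in degrees, then the gripper's target within -1 to 1 (shut at 1, half-way at 0, fully open at -1). In form: [[[tx, ty, tz, wx, wy, wz, jaw], ...]]. A call has 1 to 12 rows; each row is the pose to reach, as a shift and turn from the pose commanded when the call began, along the tool's axes at that moment; what a row does not reach only later rows make up. A row lasts 1/8 s, in which the tool goes at most 62.5 mm and 10.7 degrees, less where a joint would pass 70% of its speed; a pose out of reach is approached as far as the arm can. A call with a gripper value outside its range is refused whole. The fingers move at their own pace and stop on an object; the grip force is fixed at half the most. Time passes only in rows, so rows that repeat a pose let the fingers close. It gives the time, the measured TCP pose, the force, the opening and the grip force at its end, in the units of the state.
- monitor.get_obs(): the state, without advancing time (a new reading comes with each control period).
- eyes.snapshot(name): name is "scene" or "top"; returns the picture (384x512x3 uint8, red, green, blue); there is no depth.
- eyes.camera_params(name): a dict with "mtx" (3x3 intrinsics, pixels), "camera_from_world" (4x4, takes a point from world to camera coordinates). Camera axes: x right, y up, looking along -z (the intrinsics and any distortion apply to the point x, -y, -z); pixel columns grow to the right and rows downward; lengths in m; the calibration is good to about 2 mm. A picture is of the moment at which its call begins. camera_params takes no time and is no camera call.
- ticket.finish_job(): hands the job in; it is judged then, once.
The state is a dict: "time_s": time; "joint_pos": joint angles; "joint_velocities": joint speeds; "tau": joint torques, N m; "position": TCP position; "ee_rot": TCP orientation; "wrist_force": force on the tool from outside, world axes, zero at the start; "wrist_torque": the same for the moment, N m; "finger_gap": finger opening in m; "gripper_force": force on a finger pad.
Only numpy, scipy, OpenCV 4.12 (cv2) and the standard library are available. Lean on these libraries where they do the work, as an engineer would, in place of code of your own. Each camera call takes 0.05 s, during which the arm holds its last target. There are 200 camera calls.

## Working session

There is one attempt and no reset: what is moved stays moved. The work goes in short steps, Python scripts to look and compute and a shell command to move; the robot and the scene stay as the last step left them, time stands still between calls to the robot, and variables do not carry over. Pictures are saved under pics/ and viewed, at most 10 in all, crops included, and the job is handed in when it is done.

```bash
mkdir -p pics
cat > h.py <<'E'
import numpy as np, cv2
from rig import monitor, eyes, ticket
def ray(name,u,v):
    p=eyes.camera_params(name);K=np.array(p["mtx"]);T=np.array(p["camera_from_world"])
    a=np.linalg.solve(K,[u,v,1.]);d=T[:3,:3].T@np.array([a[0],-a[1],-a[2]]);c=-T[:3,:3].T@T[:3,3]
    return c,d
def onz(name,u,v,z):
    c,d=ray(name,u,v);return c+d*(z-c[2])/d[2]
def proj(name,P):
    p=eyes.camera_params(name);K=np.array(p["mtx"]);T=np.array(p["camera_from_world"])
    q=T[:3,:3]@np.array(P)+T[:3,3];w=K@np.array([q[0],-q[1],-q[2]]);return w[:2]/w[2]
E
python3 - <<'E'
from h import *
ims=[cv2.cvtColor(eyes.snapshot(n),cv2.COLOR_RGB2BGR) for n in("scene","top")]
for n,i in zip(("scene","top"),ims):
    cv2.imwrite(f"pics/{n}0.png",cv2.resize(i,(800,600),interpolation=cv2.INTER_CUBIC)); cv2.imwrite(f"{n}.png",i)
    print(n,ray(n,256,192), eyes.camera_params(n))
print(monitor.get_obs())
E
```

```text
scene (array([-0.06305713, -0.94445122,  0.76274242]), array([ 0.39353085,  0.74968668, -0.53217684])) {'mtx': array([[483.19618113,   0.        , 260.96498982],
       [  0.        , 483.19618113, 192.87213965],
       [  0.        ,   0.        ,   1.        ]]), 'camera_from_world': array([[ 0.88176267, -0.47164231,  0.00693784, -0.39513351],
       [ 0.24652175,  0.47332677,  0.84568835, -0.18246338],
       [-0.40214627, -0.74398609,  0.53363197, -1.13504049],
       [ 0.        ,  0.        ,  0.        ,  1.        ]])}
top (array([0.37556327, 0.0546949 , 1.17778877]), array([ 0.11031235, -0.00103478, -0.99397972])) {'mtx': array([[416.85739175,   0.        , 253.76626837],
       [  0.        , 416.85739175, 196.87652907],
       [  0.        ,   0.        ,   1.        ]]), 'camera_from_world': array([[ 0.01610621, -0.999867  , -0.00256258,  0.0516569 ],
       [ 0.99499816,  0.01577497,  0.09863978, -0.4907244 ],
       [-0.09858624, -0.00413847,  0.99511991, -1.13478932],
       [ 0.        ,  0.        ,  0.        ,  1.        ]])}
{'time_s': 0.1, 'joint_pos': array([ 1.19397433e+00,  4.23790323e-01,  1.63058950e+00,  3.02849512e-06,
        1.08860510e+00, -1.89851320e-02]), 'joint_velocities': array([ 0.0012461 , -0.00302458, -0.00080788, -0.00059772,  0.00096957,
        0.00091774]), 'tau': array([-5.92051256e-04, -5.58426225e+01, -2.82443529e+01, -2.92177674e-05,
        2.99182168e-03,  6.45589523e-06]), 'position': array([0.21867588, 0.58492752, 0.19551675]), 'ee_rot': array([-3.14020069e+00, -2.91115327e-05,  2.78375436e+00]), 'wrist_force': array([ 0.54884107,  0.29330256, -0.13523118]), 'wrist_torque': array([-0.03171864, -0.05116956, -0.01096938]), 'gripper_force': 0.0, 'finger_gap': 0.08549387477971812}
```

View pics/scene0.png

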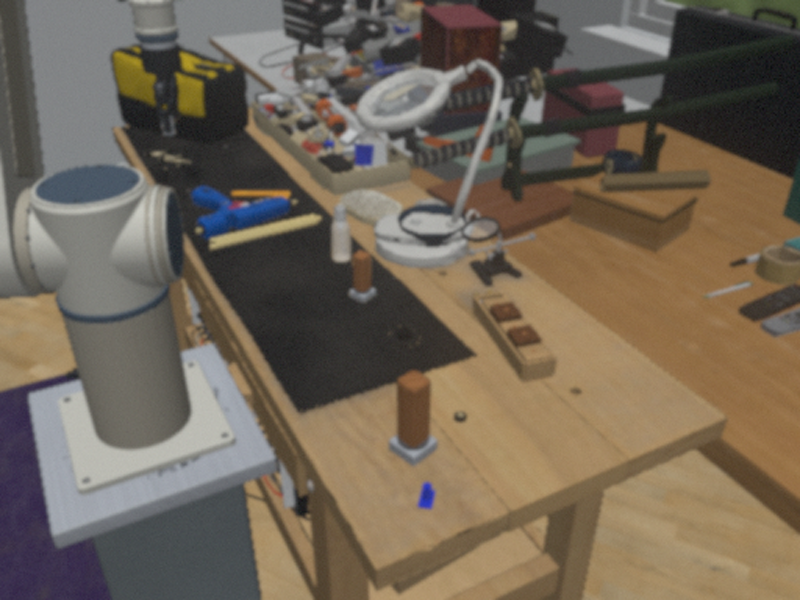

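View pics/top0.png

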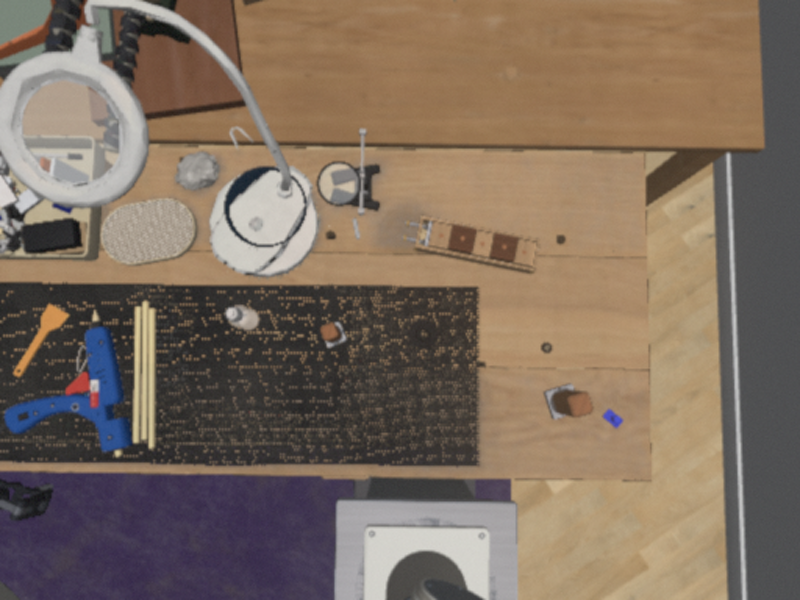

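Scene view (800 px): two tamper-like things are visible. One is on the mat at scene (362,275)/top (333,333), the other on the bench at scene (413,415)/top (570,402). The one on the mat is smaller and matches the description. The tray is at top (475,243), with the spring end to the left. I'll confirm it in an enlarged crop.

Run:
```python
from h import *
t=cv2.imread("top.png");s=cv2.imread("scene.png")
f=lambda i,x,y,w,h,W,H:cv2.resize(i[y:y+h,x:x+w],(W,H),interpolation=cv2.INTER_CUBIC)
a=np.hstack([f(t,190,185,50,50,400,300*4//3)[:300*4//3],f(s,205,145,50,50,400,400)])
b=np.hstack([f(t,260,132,90,45,400,200),f(s,290,180,80,70,400,200)])
cv2.imwrite("pics/crop1.png",np.vstack([a,b]))
# brown handle masks
for n,i in(("top",t),("scene",s)):
    h=cv2.cvtColor(i,cv2.COLOR_BGR2HSV)
    x,y,w,hh=((195,190,40,40) if n=="top" else (210,150,40,50))
    r=h[y:y+hh,x:x+w]
    m=((r[...,0]<15)&(r[...,1]>110)&(r[...,2]>70)).astype(np.uint8)
    k,l,st,c=cv2.connectedComponentsWithStats(m)
    j=1+np.argmax(st[1:,4]);print(n,st[j],c[j]+[x,y])
    pts=np.argwhere(l==j)[:,::-1].astype(np.float32)+[x,y];print(cv2.minAreaRect(pts.astype(np.float32)))
# tray
for n,i in(("top",t),):
    h=cv2.cvtColor(i,cv2.COLOR_BGR2HSV)
    x,y,w,hh=262,132,90,45;r=h[y:y+hh,x:x+w]
    m=((r[...,2]<130)&(r[...,1]>110)).astype(np.uint8)
    k,l,st,c=cv2.connectedComponentsWithStats(m)
    for j in range(1,k):
        if st[j,4]>40:
            pts=np.argwhere(l==j)[:,::-1].astype(np.float32)+np.float32([x,y]);print(st[j,4],cv2.minAreaRect(pts),onz(n,*(c[j]+[x,y]),.055))
for n,u,v in(("top",333,333),("top",463,238),("top",504,247)): print(onz(n,u*.64,v*.64,.05))
```

```text
top [10 17 12 11 95] [210.43157895 212.14736842]
((210.300048828125, 212.1000213623047), (10.28591251373291, 9.391485214233398), 63.43495178222656)
scene [ 16  10  11  26 232] [231.30172414 172.48275862]
((231.0, 172.5), (25.0, 10.0), 90.0)
212 ((295.5946044921875, 152.43243408203125), (14.79590892791748, 15.124707221984863), 9.462322235107422) [ 0.61038755 -0.05259935  0.055     ]
215 ((322.2764587402344, 158.00587463378906), (14.85973834991455, 14.85973834991455), 12.52880859375) [ 0.59611136 -0.1260625   0.055     ]
[0.44133502 0.16876772 0.05      ]
[ 0.6121315  -0.05551909  0.05      ]
[ 0.59720527 -0.12756109  0.05      ]
```

View pics/crop1.png

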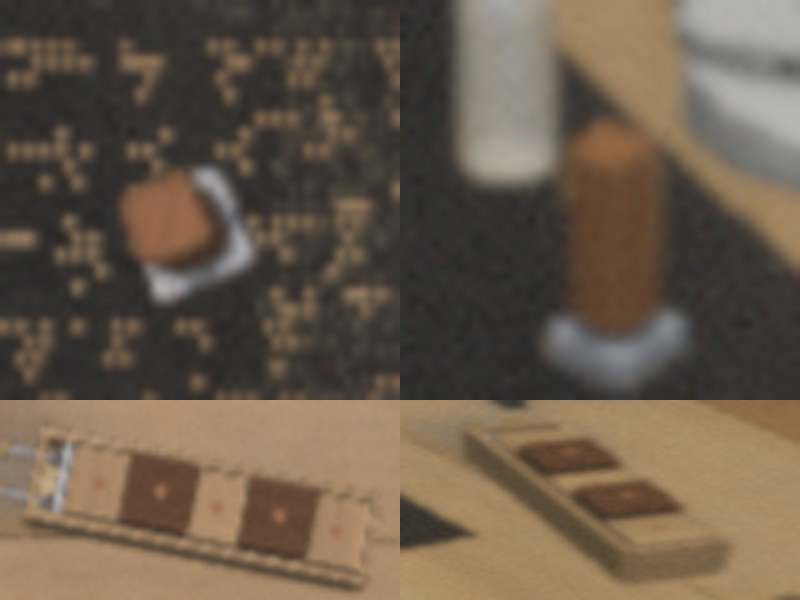

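The enlarged crop confirms the tamper on the mat: light foot with a brown handle, roughly 20° yaw, bottle beside it. In the lower panels the keys' tops sit at about top-image px (295.6,152.4) and (322.3,158.0).

```bash
cat > tri.py <<'E'
from h import *
def tri(u1,u2):
    c1,d1=ray("top",*u1);c2,d2=ray("scene",*u2)
    s=np.linalg.lstsq(np.c_[d1,-d2],c2-c1,rcond=None)[0];p,q=c1+s[0]*d1,c2+s[1]*d2
    return (p+q)/2,np.linalg.norm(p-q)
E
python3 - <<'E'
from tri import *
A,B,C=[onz("top",190+x/8,185+y/8,.018) for x,y in((153,300),(255,262),(215,168))]
print(A,B,C,"centre",(A+C)/2,np.linalg.norm(A-B),np.linalg.norm(C-B),np.degrees(np.arctan2(*(C-B)[[1,0]])),np.degrees(np.arctan2(*(A-B)[[1,0]])))
print("handle top",onz("top",190+168/8,185+215/8,.096))
# scene: handle top centre crop (613,148) -> px; 
print(tri((190+168/8,185+215/8),(205+(613-400)/8,145+150/8)))
# keys: dark centre top crop a(162,492) b(280,515); scene crop (570,455),(627,497)
for a,b in(((162,492),(570,455)),((280,515),(627,497))):
    print("key",tri((260+a[0]*90/400,132+(a[1]-400)*45/200),(290+(b[0]-400)*80/400,180+(b[1]-400)*70/200)))
print("bottle",onz("top",245*.64,320*.64,.0))
for z in(.05,.06): 
    p=[onz("top",260+x*90/400,132+(y-400)*45/200,z) for x,y in((162,492),(280,515))];print(p,np.degrees(np.arctan2(*(p[0]-p[1])[[1,0]]))-90)
E
```

```text
[0.41693093 0.18243926 0.018     ] [0.43069685 0.14730792 0.018     ] [0.46325132 0.16203663 0.018     ] centre [0.44009112 0.17223795 0.018     ] 0.037732109003964176 0.035731334750578825 24.343563925859847 111.3973075815825
handle top [0.4418029  0.16970938 0.096     ]
(array([0.44235179, 0.17017399, 0.09069544]), np.float64(0.000490209900791482))
key (array([ 0.61168151, -0.05618567,  0.04833682]), np.float64(0.000571066888526649))
key (array([ 0.59790218, -0.12888054,  0.04896768]), np.float64(0.00021398391008016618))
bottle [0.46531266 0.33415443 0.        ]
[array([ 0.61107688, -0.05588245,  0.05      ]), array([ 0.5977945 , -0.12876743,  0.05      ])] -10.32809984263183
[array([ 0.6089886 , -0.05490197,  0.06      ]), array([ 0.595824  , -0.12714069,  0.06      ])] -10.328099842631744
```

```bash
python3 -m inch '[[[-353,-310,0,0,0,47,-1],[-353,-310,0,0,0,47,-1],[-353,-310,0,0,0,47,-1],[-353,-310,0,0,0,47,-1],[-353,-310,0,0,0,47,-1],[-353,-310,0,0,0,47,-1],[-353,-310,0,0,0,47,-1],[-353,-310,0,0,0,47,-1],[-353,-310,0,0,0,47,-1],[-353,-310,60,0,0,47,-1],[-353,-310,60,0,0,47,-1],[-353,-310,60,0,0,47,-1]]]'
python3 - <<'E'
from h import *
i=cv2.cvtColor(eyes.snapshot("scene"),cv2.COLOR_RGB2BGR);t=cv2.cvtColor(eyes.snapshot("top"),cv2.COLOR_RGB2BGR)
f=lambda i,x,y,w,h:cv2.resize(i[y:y+h,x:x+w],(400,400),interpolation=cv2.INTER_CUBIC)
cv2.imwrite("pics/c2.png",np.hstack([f(i,190,110,90,90),f(t,170,165,90,90)]))
print(monitor.get_obs())
E
```

```text
time_s: 1.6
position: [0.441, 0.1723, 0.1372]
ee_rot: [3.142, -0.0, 1.965]
wrist_force: [-0.6, 1.1, 0.6]
finger_gap: 0.0853
gripper_force: 0.0
{'time_s': 1.7, 'joint_pos': array([ 3.46762114e-01,  2.88148566e-01,  2.00313325e+00,  9.31761202e-05,
        8.47413691e-01, -4.68489700e-02]), 'joint_velocities': array([-0.00475279, -0.00599143,  0.00247615,  0.00058055, -0.00827451,
       -0.00182402]), 'tau': array([ 1.00013427e-02, -4.06439388e+01, -2.20179409e+01,  1.41380126e-03,
        3.32831091e-02,  4.21414632e-03]), 'position': array([0.44197782, 0.17239275, 0.13803303]), 'ee_rot': array([3.13869541e+00, 6.57346663e-05, 1.96434574e+00]), 'wrist_force': array([-0.54886657,  0.43110927, -0.02306968]), 'wrist_torque': array([-0.02107807, -0.00800142, -0.03502386]), 'gripper_force': 0.0, 'finger_gap': 0.08531938518027858}
```

View pics/c2.png

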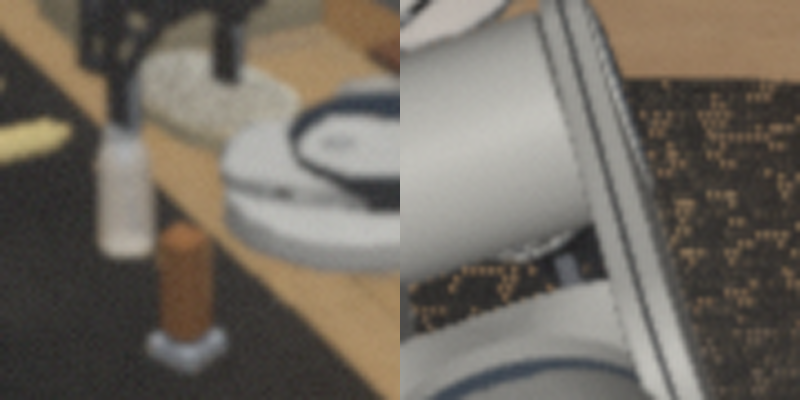

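The fingers straddle the handle: tips at scene crop (120,130) and (230,80), tamper top at (185,235). I'll descend and grip.

```bash
python3 -m inch '[[[-1.5,0,40,0,0,0,-1],[-1.5,0,65,0,0,0,-1],[-1.5,0,78,0,0,0,-1],[-1.5,0,80,0,0,0,-1],[-1.5,0,80,0,0,0,1],[-1.5,0,80,0,0,0,1],[-1.5,0,80,0,0,0,1],[-1.5,0,80,0,0,0,1],[-1.5,0,80,0,0,0,1],[-1.5,0,80,0,0,0,1],[-1.5,0,80,0,0,0,1]]]'
```

```text
time_s: 3.08
position: [0.442, 0.1702, 0.0571]
ee_rot: [3.14, 0.0, 1.964]
wrist_force: [-1.6, -0.2, 8.1]
finger_gap: 0.0233
gripper_force: 58.3
```

```bash
python3 -m inch '[[[0,0,-30,0,0,0,1],[0,0,-70,0,0,0,1],[-20,5,-85,0,0,3,1],[-60,15,-85,0,0,8,1],[-100,25,-85,0,0,12,1],[-140,36,-85,0,0,17,1],[-180,46,-85,0,0,22,1],[-220,56,-85,0,0,27,1],[-255,65,-85,0,0,31,1],[-274,70,-85,0,0,33,1],[-274,70,-85,0,0,33,1],[-274,70,-85,0,0,33,1]]]'
python3 - <<'E'
from h import *
i=cv2.cvtColor(eyes.snapshot("scene"),cv2.COLOR_RGB2BGR);t=cv2.cvtColor(eyes.snapshot("top"),cv2.COLOR_RGB2BGR)
f=lambda i,x,y,w,h:cv2.resize(i[y:y+h,x:x+w],(400,400),interpolation=cv2.INTER_CUBIC)
cv2.imwrite("pics/c3.png",np.hstack([f(i,280,140,90,90),f(t,250,110,90,90)]))
o=monitor.get_obs();print(o["time_s"],o["position"],o["ee_rot"],o["wrist_force"],o["finger_gap"])
E
```

```text
time_s: 4.58
position: [0.6099, -0.0554, 0.1408]
ee_rot: [-3.14, -0.0, 1.389]
wrist_force: [0.4, 0.5, -2.6]
finger_gap: 0.0231
gripper_force: 59.9
4.675 [ 0.61017706 -0.05527214  0.14110038] [-3.14062080e+00 -1.16881199e-04  1.38902809e+00] [-0.58343249 -0.083569   -3.84896635] 0.023479785018678243
```

View pics/c3.png

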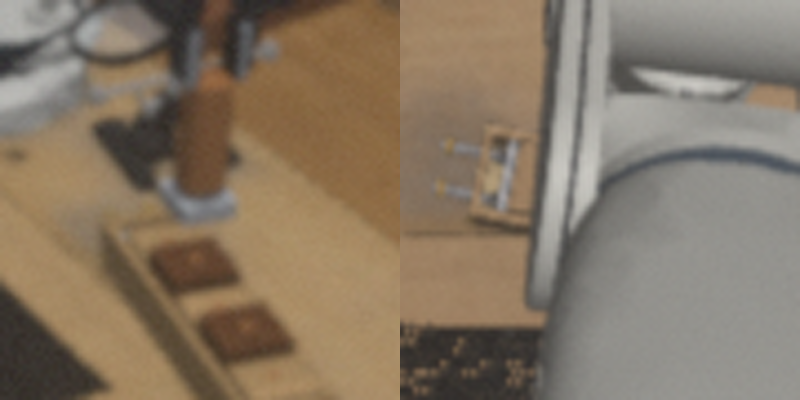

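Run:
```python
from h import *
g=lambda x,y,z:onz("scene",280+x*.225,140+y*.225,z)
L,F,R=g(160,186,.095),g(178,218,.088),g(236,212,.088)
L=g(160,188,.088)
print(L,F,R,"c",(L+R)/2,np.linalg.norm(L-F),np.linalg.norm(R-F))
print("handle top proj",np.array(proj("scene",[.6101,-.0553,.18])),"foot bottom centre proj",(proj("scene",[.6101,-.0553,.088])-[280,140])/.225)
for s in(1,-1):
  for r in (1,-1):
    a=np.radians(-10.4);c,n=np.cos(a),np.sin(a);x,y=.018*s,.018*r
    print((proj("scene",[.6101+c*x-n*y,-.0553+n*x+c*y,.088])-[280,140])/.225)
for k in((.6115,-.0558),(.5979,-.1288)):
  print([((proj("scene",[k[0]+c*x-n*y,k[1]+n*x+c*y,.0487])-[280,140])/.225).round() for x,y in((-.022,-.022),(.022,-.022),(.022,.022),(-.022,.022))])
```

```text
[ 0.603332   -0.02532835  0.088     ] [ 0.59350348 -0.05941685  0.088     ] [ 0.62828109 -0.06981823  0.088     ] c [ 0.61580654 -0.04757329  0.088     ] 0.035477116133360374 0.036299734414579204
handle top proj [327.10183675 156.3413309 ] foot bottom centre proj [197.11392569 208.09062514]
[212.08473961 188.82174041]
[237.15220242 218.52600314]
[157.67688289 197.81194978]
[181.69200961 227.94012196]
[array([176., 288.]), array([243., 276.]), array([213., 239.]), array([147., 250.])]
[array([228., 356.]), array([297., 343.]), array([264., 303.]), array([196., 315.])]
```

Tamper is held upright over the far key: foot's near corner at scene crop (178,218), key's near corner at (180,292). I'll go lower and check alignment from up close.

```bash
python3 -m inch '[[[0,0,15,0,0,0,1],[0,1,28,0,0,0,1],[0,1,32,0,0,0,1],[0,1,32,0,0,0,1]]]'
python3 - <<'E'
from h import *
ims=np.mean([eyes.snapshot("scene").astype(float) for _ in range(4)],0).astype(np.uint8)
i=cv2.cvtColor(ims,cv2.COLOR_RGB2BGR)
cv2.imwrite("pics/c4.png",cv2.resize(i[160:220,300:380],(800,600),interpolation=cv2.INTER_CUBIC))
o=monitor.get_obs();print(o["time_s"],o["position"],o["wrist_force"])
P=o["position"];a=np.radians(-10.4);c,n=np.cos(a),np.sin(a)
f=lambda k,h,z:[((proj("scene",[k[0]+c*x-n*y,k[1]+n*x+c*y,z])-[300,160])*10).round() for x,y in((-h,-h),(h,-h),(h,h),(-h,h))]
print(f(P,.018,P[2]-.053),f((.6115,-.0558),.022,.0487),f((.5979,-.1288),.022,.0487))
E
```

```text
time_s: 5.18
position: [0.6116, -0.0564, 0.1085]
ee_rot: [-3.14, 0.0, 1.388]
wrist_force: [0.1, 0.4, -2.8]
finger_gap: 0.0234
gripper_force: 59.9
5.375 [ 0.61238797 -0.05660921  0.10964938] [ 0.22323404 -0.37391711 -3.35820206]
[array([210., 413.]), array([333., 391.]), array([278., 323.]), array([157., 343.])] [array([196., 447.]), array([346., 420.]), array([278., 337.]), array([131., 362.])] [array([312., 602.]), array([469., 572.]), array([394., 481.]), array([242., 508.])]
```

View pics/c4.png

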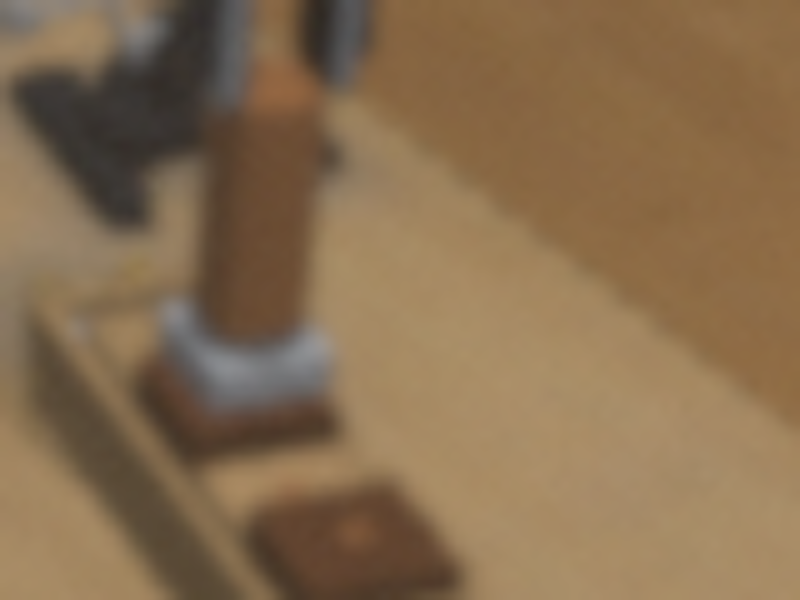

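Foot corners at crop (205,412), (333,395) and (160,340) match the prediction, and it sits inside the key's top with margin all round. I'll lower it in small steps.

```bash
python3 -m inch '[[[0,0,2,0,0,0,1],[0,0,4,0,0,0,1],[0,0,6,0,0,0,1],[0,0,7,0,0,0,1],[0,0,8,0,0,0,1],[0,0,8,0,0,0,1]]]'
```

```text
time_s: 6.12
position: [0.6125, -0.0565, 0.1016]
ee_rot: [3.141, -0.0, 1.388]
wrist_force: [0.4, 0.9, 4.3]
finger_gap: 0.0236
gripper_force: 60.7
```

```bash
python3 -m inch '[[[0,0,1,0,0,0,1],[0,0,2,0,0,0,1],[0,0,3,0,0,0,1],[0,0,4,0,0,0,1],[0,0,4,0,0,0,1]]]'
```

```text
time_s: 6.75
position: [0.6123, -0.0564, 0.0973]
ee_rot: [3.141, -0.0, 1.388]
wrist_force: [1.2, 0.5, 5.1]
finger_gap: 0.0233
gripper_force: 60.7
```

```bash
python3 -m inch '[[[0,0,0.5,0,0,0,1],[0,0,1,0,0,0,1],[0,0,1.5,0,0,0,1],[0,0,1.5,0,0,0,1]]]';  python3 -m inch '[[[0,0,0.5,0,0,0,1],[0,0,1,0,0,0,1],[0,0,1,0,0,0,1]]]'
```

```text
time_s: 7.25
position: [0.6123, -0.0564, 0.0959]
ee_rot: [3.141, -0.0, 1.387]
wrist_force: [0.2, 1.2, 5.0]
finger_gap: 0.023
gripper_force: 60.8
time_s: 7.62
position: [0.6123, -0.0564, 0.0949]
ee_rot: [3.141, -0.0, 1.387]
wrist_force: [1.5, 0.6, 4.9]
finger_gap: 0.0233
gripper_force: 60.9
```

```bash
python3 -m inch '[[[0,0,0.5,0,0,0,1],[0,0,1,0,0,0,1],[0,0,1,0,0,0,1]]]';  python3 -m inch '[[[0,0,0.5,0,0,0,1],[0,0,0.5,0,0,0,1]]]';  python3 -m inch '[[[0,0,0.5,0,0,0,1],[0,0,0.5,0,0,0,1]]]'
```

```text
time_s: 8.0
position: [0.6126, -0.0563, 0.0947]
ee_rot: [3.14, -0.001, 1.387]
wrist_force: [-0.1, 1.4, 11.2]
finger_gap: 0.023
gripper_force: 61.5
time_s: 8.25
position: [0.6127, -0.0562, 0.0946]
ee_rot: [3.14, -0.001, 1.387]
wrist_force: [-1.6, 2.9, 13.9]
finger_gap: 0.0229
gripper_force: 61.9
time_s: 8.5
position: [0.6129, -0.0562, 0.0945]
ee_rot: [3.14, -0.001, 1.387]
wrist_force: [-2.1, 4.1, 17.7]
finger_gap: 0.023
gripper_force: 62.4
```

Seated: the force rises steeply with no further travel. Net contact is about 20.5 N, so I'll hold it.

```bash
python3 -m inch '[[[0,0,0,0,0,0,1],[0,0,0,0,0,0,1],[0,0,0,0,0,0,1]]]'; python3 -m inch '[[[0,0,0,0,0,0,1],[0,0,0,0,0,0,1],[0,0,0,0,0,0,1]]]'
python3 - <<'E'
from h import *
o=monitor.get_obs();P=o["position"];y=o["ee_rot"][2];print(P,o["joint_pos"])
d=np.array([.5977-.6115,-.1288+.0558]);X=np.array([np.cos(y),np.sin(y)]);Y=np.array([np.sin(y),-np.cos(y)])
t=np.array([.5980,-.1290])-P[:2]
print(d@X,d@Y,t@X,t@Y)
E
```

```text
time_s: 8.88
position: [0.6129, -0.0562, 0.0946]
ee_rot: [3.14, -0.001, 1.387]
wrist_force: [-2.5, 2.7, 17.1]
finger_gap: 0.0232
gripper_force: 62.3
time_s: 9.25
position: [0.6129, -0.0562, 0.0945]
ee_rot: [3.14, -0.001, 1.387]
wrist_force: [-3.1, 3.7, 17.2]
finger_gap: 0.0233
gripper_force: 62.3
[ 0.61288787 -0.05615286  0.094547  ] [-1.11033276e-01  5.35535974e-01  1.71786327e+00  7.83905311e-04
  8.86340565e-01  7.18456727e-02]
-0.07429248825526624 -0.0002572719205957818 -0.07434055944642445 -0.0013547794404462805
```

```bash
python3 -m inch '[[[0,0,-4,0,0,0,1],[0,0,-14,0,0,0,1],[-20,-1,-25,0,0,0,1],[-50,-1,-25,0,0,0,1],[-74,-1,-25,0,0,0,1],[-74,-1,-17,0,0,0,1],[-74,-1,-17,0,0,0,1],[-74,-1,-17,0,0,0,1]]]'
python3 - <<'E'
from h import *
ims=np.mean([eyes.snapshot("scene").astype(float) for _ in range(4)],0).astype(np.uint8)
i=cv2.cvtColor(ims,cv2.COLOR_RGB2BGR)
cv2.imwrite("pics/c5.png",cv2.resize(i[175:235,300:380],(800,600),interpolation=cv2.INTER_CUBIC))
o=monitor.get_obs();print(o["time_s"],o["position"],o["wrist_force"])
P=o["position"];a=np.radians(-10.4);c,n=np.cos(a),np.sin(a)
f=lambda k,h,z:[((proj("scene",[k[0]+c*x-n*y,k[1]+n*x+c*y,z])-[300,175])*10).round() for x,y in((-h,-h),(h,-h),(h,h),(-h,h))]
print(f(P,.018,P[2]-.053),f((.5979,-.1288),.022,.0487))
E
```

```text
time_s: 10.25
position: [0.5974, -0.1287, 0.1096]
ee_rot: [-3.141, -0.0, 1.388]
wrist_force: [-0.3, -0.5, -2.5]
finger_gap: 0.0233
gripper_force: 59.9
10.45 [ 0.59775365 -0.12861843  0.10986966] [ 0.60307314  0.05687602 -3.13722481]
[array([322., 414.]), array([450., 390.]), array([389., 315.]), array([263., 338.])] [array([312., 452.]), array([469., 422.]), array([394., 331.]), array([242., 358.])]
```

View pics/c5.png

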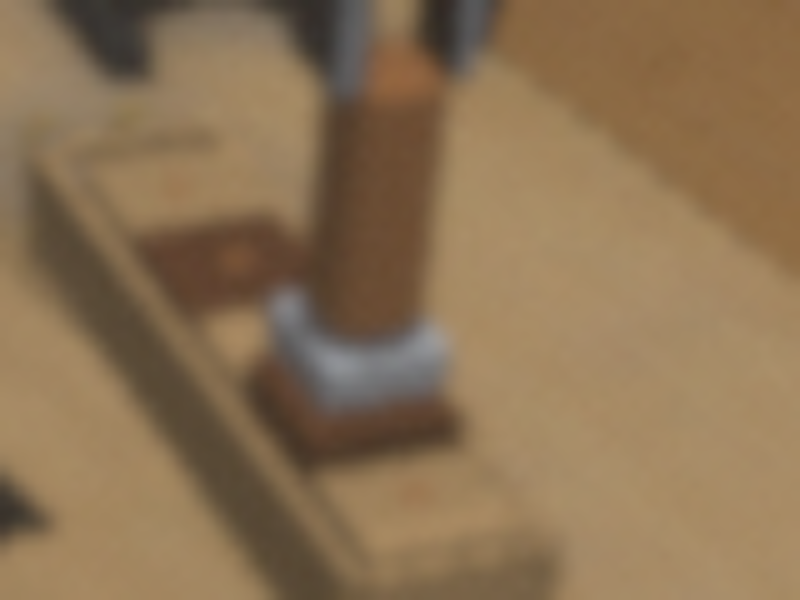

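The first key is flush (crop 220,260). The foot sits over the second key, with its near corner at (320,410) inside the key edge at (305,455).

```bash
python3 -m inch '[[[0,0,2,0,0,0,1],[0,0,4,0,0,0,1],[0,0,6,0,0,0,1],[0,0,7,0,0,0,1],[0,0,8,0,0,0,1],[0,0,8,0,0,0,1]]]'; python3 -m inch '[[[0,0,1,0,0,0,1],[0,0,2,0,0,0,1],[0,0,3,0,0,0,1],[0,0,3,0,0,0,1]]]'
```

```text
time_s: 11.2
position: [0.5981, -0.1291, 0.1023]
ee_rot: [3.14, -0.0, 1.387]
wrist_force: [0.3, 1.4, 4.5]
finger_gap: 0.0232
gripper_force: 60.8
time_s: 11.7
position: [0.5982, -0.129, 0.0993]
ee_rot: [3.14, -0.0, 1.387]
wrist_force: [-0.5, 1.4, 4.1]
finger_gap: 0.0233
gripper_force: 60.8
```

```bash
python3 -m inch '[[[0,0,1,0,0,0,1],[0,0,2,0,0,0,1],[0,0,3,0,0,0,1],[0,0,3,0,0,0,1]]]'; python3 -m inch '[[[0,0,0.5,0,0,0,1],[0,0,1,0,0,0,1],[0,0,1.5,0,0,0,1],[0,0,1.5,0,0,0,1]]]';python3 -m inch '[[[0,0,0.5,0,0,0,1],[0,0,0.5,0,0,0,1]]]'
```

```text
time_s: 12.2
position: [0.5984, -0.129, 0.0964]
ee_rot: [3.14, -0.0, 1.387]
wrist_force: [-0.5, 1.5, 4.9]
finger_gap: 0.0233
gripper_force: 60.9
time_s: 12.7
position: [0.5984, -0.129, 0.095]
ee_rot: [3.14, -0.0, 1.387]
wrist_force: [-0.6, 2.4, 6.8]
finger_gap: 0.0234
gripper_force: 60.9
time_s: 12.95
position: [0.5985, -0.1289, 0.0947]
ee_rot: [3.14, -0.0, 1.387]
wrist_force: [-0.1, 2.1, 7.2]
finger_gap: 0.023
gripper_force: 61.1
```

```bash
python3 -m inch '[[[0,0,0.5,0,0,0,1],[0,0,0.5,0,0,0,1]]]'; python3 -m inch '[[[0,0,0.5,0,0,0,1],[0,0,0.5,0,0,0,1]]]';python3 -m inch '[[[0,0,0.4,0,0,0,1],[0,0,0.4,0,0,0,1]]]'
```

```text
time_s: 13.2
position: [0.5987, -0.1289, 0.0947]
ee_rot: [3.139, -0.0, 1.387]
wrist_force: [-0.9, 3.7, 10.9]
finger_gap: 0.0234
gripper_force: 61.5
time_s: 13.45
position: [0.5988, -0.1289, 0.0946]
ee_rot: [3.139, -0.001, 1.387]
wrist_force: [-2.2, 3.4, 14.2]
finger_gap: 0.023
gripper_force: 62.0
time_s: 13.7
position: [0.5989, -0.1288, 0.0946]
ee_rot: [3.139, -0.001, 1.387]
wrist_force: [-3.1, 2.8, 17.5]
finger_gap: 0.0234
gripper_force: 62.3
```

```bash
python3 -m inch '[[[0,0,0,0,0,0,1],[0,0,0,0,0,0,1],[0,0,0,0,0,0,1],[0,0,0,0,0,0,1],[0,0,0,0,0,0,1],[0,0,0,0,0,0,1]]]'; python3 -m inch '[[[0,0,-4,0,0,0,1],[0,0,-14,0,0,0,1],[0,0,-40,0,0,0,1],[0,0,-50,0,0,0,1],[0,0,-50,0,0,0,1]]]'
python3 - <<'E'
from h import *
ims=np.mean([eyes.snapshot("scene").astype(float) for _ in range(4)],0).astype(np.uint8)
i=cv2.cvtColor(ims,cv2.COLOR_RGB2BGR)
cv2.imwrite("pics/c6.png",cv2.resize(i[175:250,300:400],(800,600),interpolation=cv2.INTER_CUBIC))
o=monitor.get_obs();P=o["position"];y=o["ee_rot"][2];print(o["time_s"],P,o["wrist_force"])
X=np.array([np.cos(y),np.sin(y)]);Y=np.array([np.sin(y),-np.cos(y)])
t=np.array([.4420,.1702])-P[:2];print(t@X,t@Y)
E
```

```text
time_s: 14.45
position: [0.599, -0.1289, 0.0946]
ee_rot: [3.139, -0.001, 1.387]
wrist_force: [-2.7, 3.4, 17.5]
finger_gap: 0.0234
gripper_force: 62.3
time_s: 15.08
position: [0.5979, -0.1293, 0.1428]
ee_rot: [3.14, 0.0, 1.387]
wrist_force: [0.1, 0.1, -3.2]
finger_gap: 0.0232
gripper_force: 59.9
15.275 [ 0.59681591 -0.12893215  0.14130872] [ 0.26012213 -0.03922867 -2.52037424]
0.2659121899610518 -0.20673343603013963
```

View pics/c6.png

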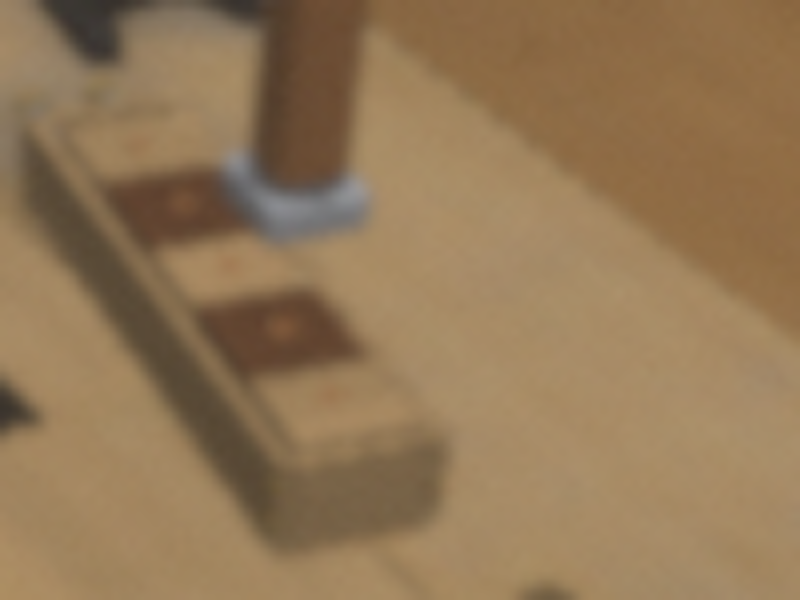

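Both keys are flush with the pale ones (crop (180,205) and (280,330)). I'll carry the tamper back to its spot on the mat.

```bash
python3 -m inch '[[[32,-25,0,0,0,-4,1],[64,-50,0,0,0,-8,1],[96,-75,0,0,0,-12,1],[128,-100,0,0,0,-16,1],[160,-124,0,0,0,-20,1],[192,-149,0,0,0,-24,1],[224,-174,0,0,0,-28,1],[250,-195,0,0,0,-31,1],[266,-207,0,0,0,-33,1],[266,-207,0,0,0,-33,1],[266,-207,0,0,0,-33,1]]]'; python3 -m inch '[[[0,0,30,0,0,0,1],[0,0,60,0,0,0,1],[0,0,76,0,0,0,1],[0,0,80,0,0,0,1],[0,0,80,0,0,0,1],[0,0,80,0,0,0,1]]]'
```

```text
time_s: 16.65
position: [0.4426, 0.1698, 0.1421]
ee_rot: [-3.141, 0.0, 1.963]
wrist_force: [0.9, -0.2, -2.0]
finger_gap: 0.0231
gripper_force: 59.9
time_s: 17.4
position: [0.4433, 0.1704, 0.0632]
ee_rot: [3.14, 0.0, 1.963]
wrist_force: [-0.3, -0.7, -1.7]
finger_gap: 0.0232
gripper_force: 59.9
```

```bash
python3 -m inch '[[[0,0,2,0,0,0,1],[0,0,4,0,0,0,1],[0,0,4.5,0,0,0,1],[0,0,4.5,0,0,0,1]]]'; python3 -m inch '[[[0,0,0.5,0,0,0,1],[0,0,1,0,0,0,1],[0,0,1,0,0,0,1]]]'
```

```text
time_s: 17.9
position: [0.4424, 0.1702, 0.0578]
ee_rot: [-3.141, 0.0, 1.964]
wrist_force: [-0.4, 0.1, -3.2]
finger_gap: 0.0234
gripper_force: 59.8
time_s: 18.27
position: [0.4426, 0.1702, 0.0571]
ee_rot: [3.141, 0.0, 1.964]
wrist_force: [-2.1, -0.5, 3.4]
finger_gap: 0.0231
gripper_force: 60.7
```

Contact made with the mat (about 6 N). I'll open the jaws and rise.

```bash
python3 -m inch '[[[0,0,0,0,0,0,-1],[0,0,0,0,0,0,-1],[0,0,0,0,0,0,-1],[0,0,0,0,0,0,-1],[0,0,0,0,0,0,-1],[0,0,0,0,0,0,-1],[0,0,-20,0,0,0,-1],[0,0,-60,0,0,0,-1],[0,0,-110,0,0,0,-1],[0,0,-130,0,0,0,-1],[0,0,-130,0,0,0,-1]]]'
python3 - <<'E'
from h import *
i=cv2.cvtColor(eyes.snapshot("scene"),cv2.COLOR_RGB2BGR)
cv2.imwrite("pics/c7.png",cv2.resize(i[110:290,190:430],(800,600),interpolation=cv2.INTER_CUBIC))
E
```

```text
time_s: 19.65
position: [0.4436, 0.1706, 0.1883]
ee_rot: [3.138, 0.0, 1.963]
wrist_force: [0.1, -0.7, 0.4]
finger_gap: 0.0852
gripper_force: 0.0
```

View pics/c7.png

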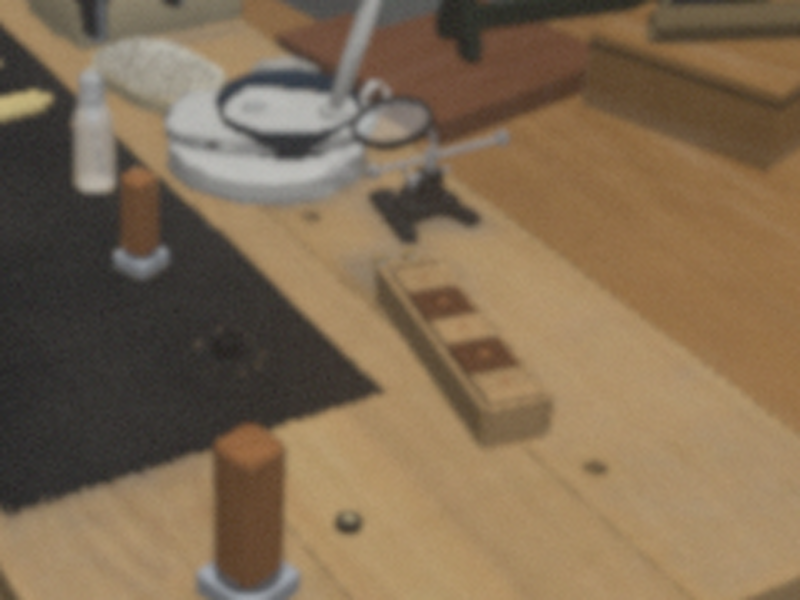

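The tamper stands upright on the mat (140,220), both keys are level (440,300) and (485,353), and nothing else has moved. I'm handing it in.

```bash
python3 -c "
from rig import ticket;print(ticket.finish_job())"
```

```text
the job is handed in; nothing more can be done
None
```

Both dark keys were pressed home with the tamper and held at about 20 N for over half a second each; they sit level with the pale ones, the tamper stands released on the mat, and the job is handed in at about 20 s.

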